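# Put the lids on the fired pots

### The job

Pick the four clay lids out of the things on the potter's table and put each one on the pot it was made for (large round, small round, square and oblong), fully seated and lined up with its pot. Set the lids down rather than dropping them, keep the pots upright and standing where they are, and leave the mug and the wooden stamp alone.

Things in the scene. Friction and masses are not known exactly. Their poses are not given: they have to be found in the camera images.
- lid_large: Fired-clay lid lying knob up on the table. Boss underneath 58 mm in diameter, 5 mm deep, fits loosely in the pot's mouth; flange 88 mm in diameter, 6 mm thick; central plain round knob 24 mm in diameter, 25 mm high. 0.04 to 0.15 kg. Origin: centre of the boss's underside; flange from z = 5 to 11 mm, knob from z = 11 to 36 mm. z up.
- lid_small: Fired-clay lid lying knob up on the table. Boss underneath 36 mm in diameter, 5 mm deep, fits loosely in the pot's mouth; flange 64 mm in diameter, 6 mm thick; central plain round knob 24 mm in diameter, 25 mm high. 0.04 to 0.15 kg. Origin: centre of the boss's underside; flange from z = 5 to 11 mm, knob from z = 11 to 36 mm. z up.
- lid_square: Fired-clay lid lying knob up on the table. Boss underneath 50 mm square, 5 mm deep, fits loosely in the pot's mouth; flange 80 mm square, 6 mm thick; central upright bar knob 40 mm long (x) and 16 mm thick (y), 25 mm high. 0.04 to 0.15 kg. Origin: centre of the boss's underside; flange from z = 5 to 11 mm, knob from z = 11 to 36 mm. z up, x and y along its sides.
- lid_oblong: Fired-clay lid lying knob up on the table. Boss underneath 82 mm (x) by 30 mm (y), 5 mm deep, fits loosely in the pot's mouth; flange 112 mm (x) by 60 mm (y), rectangular, 6 mm thick; central upright bar knob 40 mm long (x) and 16 mm thick (y), 25 mm high. 0.04 to 0.15 kg. Origin: centre of the boss's underside; flange from z = 5 to 11 mm, knob from z = 11 to 36 mm. z up, x along its long side.
- pot_large: Open fired-clay pot, round, 84 mm in diameter, 60 mm high, walls 5 mm; its mouth is 74 mm in diameter. Stands loose on the table, 0.15 to 0.4 kg. Origin: centre of its underside; z up. With its lid on, the lid's origin is 55 mm above this origin.
- pot_small: Open fired-clay pot, round, 62 mm in diameter, 70 mm high, walls 5 mm; its mouth is 52 mm in diameter. Stands loose on the table, 0.15 to 0.4 kg. Origin: centre of its underside; z up. With its lid on, the lid's origin is 65 mm above this origin.
- pot_square: Open fired-clay pot, 76 mm square, 55 mm high, walls 5 mm; its mouth is 66 mm square. Stands loose on the table, 0.15 to 0.4 kg. Origin: centre of its underside; z up, x and y along its sides. With its lid on, the lid's origin is 50 mm above this origin.
- pot_oblong: Open fired-clay pot, rectangular, 108 mm (x) by 56 mm (y), 45 mm high, walls 5 mm; its mouth is 98 mm (x) by 46 mm (y). Stands loose on the table, 0.15 to 0.4 kg. Origin: centre of its underside; z up, x along its long side. With its lid on, the lid's origin is 40 mm above this origin.
- mug: Bystander: pale green glazed mug, 66 mm in diameter, 65 mm high, open top, handle on its +y side reaching some 30 mm out. Origin: centre of its underside. Not part of the job.
- stamp: Bystander: wooden clay stamp, a disc 56 mm in diameter and 14 mm thick with a turned wooden handle on top, 64 mm high in all. Origin: centre of its underside. Not a lid, not part of the job.
Mind the look-alikes: they are no part of the job. Leave any pink look-alike of the lid_square alone.

How it is judged:
At the end, for the whole second after the job is handed in: Each lid sits on its own pot: centres within 11 mm seen from above, seated height within +3/-4 mm, level within 0.06 rad; square lid within 0.2 rad of its pot (any of 4 ways), oblong likewise (either way); pots upright within 0.06 rad; all under 0.02 m/s (horizontal distance between lid_large and pot_large below 0.011 m and z of lid_large in the frame of pot_large between 0.051 and 0.058 m and angle between each of lid_large, pot_large, lid_small, pot_small, lid_square, pot_square, lid_oblong, pot_oblong's own z axis and vertical below 0.06 rad and linear speed of each of lid_large, pot_large, lid_small, pot_small, lid_square, pot_square, lid_oblong, pot_oblong below 0.02 m/s and horizontal distance between lid_small and pot_small below 0.011 m and z of lid_small in the frame of pot_small between 0.061 and 0.068 m and horizontal distance between lid_square and pot_square below 0.011 m and z of lid_square in the frame of pot_square between 0.046 and 0.053 m and horizontal distance between lid_oblong and pot_oblong below 0.011 m and z of lid_oblong in the frame of pot_oblong between 0.036 and 0.043 m and angle between the x axis of lid_oblong and the x axis of pot_oblong, either way round below 0.2 rad and (angle between the x axis of lid_square and the x axis of pot_square, either way round below 0.2 rad or angle between the x axis of lid_square and the y axis of pot_square, either way round below 0.2 rad)); the robot touches nothing.
It fails at once if a lid is dropped (falls free faster than 0.6 m/s, about 18 mm) ((linear speed of lid_large above 0.6 m/s and contact force between the fingers and lid_large below 0.05 N) or (linear speed of lid_small above 0.6 m/s and contact force between the fingers and lid_small below 0.05 N) or (linear speed of lid_square above 0.6 m/s and contact force between the fingers and lid_square below 0.05 N) or (linear speed of lid_oblong above 0.6 m/s and contact force between the fingers and lid_oblong below 0.05 N)).
It fails at once if a pot is shifted more than 30 mm (distance of any of pot_large, pot_small, pot_square, pot_oblong from where it was at the start of the episode above 0.03 m).
It fails at once if the mug or the stamp is shifted more than 30 mm (distance of any of mug, stamp from where it was at the start of the episode above 0.03 m).
It also fails if it takes over 112 s, if anything falls off the work surface, if the arm or the gripper's body presses on something with over 40 N, if the wrist force passes 120 N, or if a joint passes its speed limit or range.

### The arm

A 7-joint arm with a two-finger parallel gripper is mounted at the origin on the work surface. World frame = base frame: x ahead of the robot, y to its left, z up, the work surface at z = 0. Lengths are in m, angles in rad, forces in N, time in s.
With the tool pointing down it reaches from about 0.4 to 0.85 m from the base axis. Payload 10.4 kg.
Tool frame: the origin (TCP) lies midway between the tips of the shut fingers; the grasp point (between the pads) lies 19 mm behind it (manip.tcp_to_grasp is the distance from the TCP to the grasp point, in m); z points along the fingers, y is the line along which they close (so a half turn about z gives the same grasp; the last joint's range is limited). The gripper opens to 85 mm and grips with 20 to 120 N. Pads are 22 mm wide; open, the fingers measure 114 mm over their backs; the gripper's body (76 mm by 85 mm) begins 54 mm behind the grasp point. The pads swing forward as they close: fully open they stand 13 mm farther back than shut.
Start: joints at [1.313, 0.332, -0.065, 1.46, 0.022, 1.35, -0.088], TCP at [0.145, -0.608, 0.199] pointing down, gripper open.
Joint ranges: [-2.6, 2.6], [-0.5, 2.12], [-1.47, 1.34], [0.16, 2.42], [-1.27, 4.41], [0.06, 2.06], [-2.6, 2.6]. Speed limits (rad/s): [2.22, 2.22, 2.79, 2.79, 3.14, 3.14, 3.14].

### API

Orientations are given as a unit quaternion [x, y, z, w].
In Python, from workcell import manip gives the robot as it stands.
- The arm moves only by the shell command python3 -m jog 'ROWS' [FORCE]. ROWS is a JSON object of lists of equal length, an entry for each row: "offset": the shift along the world's x, y, z in m, a list of three; "yaw": the turn about the world's z in degrees; "jaw": the closure, from 0 (fully open) to 1 (shut). A call has 1 to 20 rows; each row shifts and turns the commanded pose from where the row before left it; what a row does not reach is not made up. A row lasts 1/12 s, in which the tool goes at most 41.7 mm and 7.16 degrees, less where a joint would pass 70% of its speed; a pose out of reach is approached as far as the arm can. A call is refused whole if a number of a shift passes 0.0417 or a number of a turn 7.16, either way. A call with a gripper value outside its range is refused whole. The fingers move at their own pace and stop on an object; FORCE is the grip in N (left out, the last holds). Time passes only in rows, so rows that do not move let the fingers close. It gives the time, the measured TCP pose, the force, the opening and the grip force at its end, in the units of the state.
- manip.get_obs(): the state, without advancing time (a new reading comes with each control period).
- manip.camera(name): name is "side" or "top" or "wrist"; returns a dict with "frame" (420x560x3 uint8, red, green, blue), "camera_matrix" (3x3 intrinsics, pixels), "distortion" ([k1, k2, p1, p2, k3] as OpenCV has them; the pictures are not rectified), "eye" and "attitude" of the camera in the world; the wrist camera has in their place "hand_eye" (4x4, takes a point from camera to tool coordinates, whose origin is the TCP and whose axes are the flange's). Camera axes: x right, y up, looking along -z (the intrinsics and any distortion apply to the point x, -y, -z); pixel columns grow to the right and rows downward; lengths in m; the calibration is good to about 2 mm. A picture is of the moment at which its call begins: read the wrist's pose just before it. There is no depth.
- manip.hand_in(): hands the job in; it is judged then, once.
Trained networks look in a picture, given as the dict that the camera call returned (one of the last four; its "shot" number tells which), for a name from the list of things; names that differ only in an ending like _2 or _b are one class to them, and where a whole thing is asked for, a point or a joint stands for the part that bears it (a point fixed in the world has none). Each returns a list of dicts, best first, with "score" (0 to 1); they miss things now and then, are a little off and sometimes report something else, mostly with a low value. They report only what shows in the picture. A call takes as long as a camera call. They do not tell look-alikes from the thing itself.
- manip.masks_of(picture, name): "region" (420x560 bool, what is visible of it).
- manip.tip_of(picture, name): "at" ([x, y, z] in m, in world coordinates, good to about 4 mm: a listed point, or the origin of a listed thing).
The state is a dict: "clock": time; "joint_pos": joint angles; "joint_velocities": joint speeds; "tau": joint torques, N m; "position": TCP position; "ee_rot": TCP orientation; "ft_force": force on the tool from outside, world axes, zero at the start; "torque": the same for the moment, N m; "grip_width": opening from 0.0 (shut) to 1.0 (fully open); "grasp_force": force on a finger pad.
Only numpy, scipy, OpenCV 4.12 (cv2) and the standard library are available. Lean on these libraries where they do the work, as an engineer would, in place of code of your own. Each camera call takes 0.05 s, during which the arm holds its last target. There are 200 camera calls.

## Working session

There is one attempt and no reset: what is moved stays moved. The work goes in short steps, Python scripts to look and compute and a shell command to move; the robot and the scene stay as the last step left them, time stands still between calls to the robot, and variables do not carry over. Pictures are saved under pics/ and viewed, at most 14 in all, crops included, and the job is handed in when it is done.

```bash
mkdir -p pics; ls
python3 - <<'E'
from workcell import manip
import cv2
o=manip.get_obs(); print({k:(v if not hasattr(v,'round') else v) for k,v in o.items()})
for n in ("top","side"):
    c=manip.camera(n); cv2.imwrite(f"pics/{n}0.png",c["frame"][:,:,::-1]); print(n,{k:v for k,v in c.items() if k!="frame"})
c=manip.camera("wrist");print({k:v for k,v in c.items() if k!="frame"})
E
```

```text
pics
{'clock': 0.0, 'joint_pos': array([ 1.31339684,  0.3328402 , -0.06469369,  1.46092756,  0.02158891,
        1.34992383, -0.08849346]), 'joint_velocities': array([-6.21356101e-04,  1.28623217e-03,  1.79081343e-03, -7.93603180e-04,
        4.77296298e-04, -6.24381308e-04, -2.35820900e-05]), 'tau': array([ 5.35343970e-04, -6.25445938e+01,  4.95422271e-02, -3.91600156e+01,
        1.62740622e-02,  1.00633103e-02,  2.32782054e-05]), 'position': array([ 0.14529924, -0.60744187,  0.1985423 ]), 'ee_rot': array([ 9.93115214e-01,  1.17139572e-01, -1.10860364e-04, -6.93168979e-04]), 'ft_force': array([ 0.33931432, -0.20145228,  0.18868844]), 'torque': array([ 0.03308787,  0.01173602, -0.01661701]), 'grasp_force': 0.0, 'grip_width': 0.9983400799991248}
top {'camera_matrix': array([[459.32350897,   0.        , 273.89150003],
       [  0.        , 459.32350897, 216.07569484],
       [  0.        ,   0.        ,   1.        ]]), 'distortion': array([-0.0615629,  0.       ,  0.       ,  0.       ,  0.       ]), 'eye': array([0.35211231, 0.03850385, 1.06474764]), 'attitude': array([-0.01519026, 
[... 382 characters left out ...]
': array([ 0.45406   , -0.01594924, -0.0376054 ,  0.89003425]), 'shot': 2}
{'camera_matrix': array([[325.80038163,   0.        , 283.71925353],
       [  0.        , 325.80038163, 211.93742855],
       [  0.        ,   0.        ,   1.        ]]), 'distortion': array([-0.06208676,  0.        ,  0.        ,  0.        ,  0.        ]), 'hand_eye': array([[-2.32092499e-04,  9.58652351e-01,  2.84579718e-01,
         7.33115922e-02],
       [ 9.99999396e-01, -8.33535748e-05,  1.09635171e-03,
        -5.93150374e-04],
       [ 1.07474088e-03,  2.84579800e-01, -9.58651752e-01,
        -1.75248645e-01],
       [ 0.00000000e+00,  0.00000000e+00,  0.00000000e+00,
         1.00000000e+00]]), 'shot': 3}
```

View pics/top0.png

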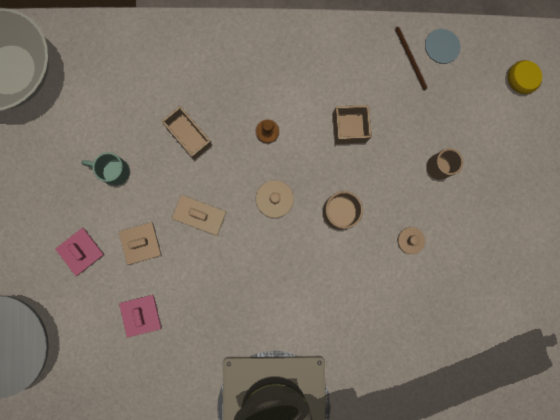

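View pics/side0.png

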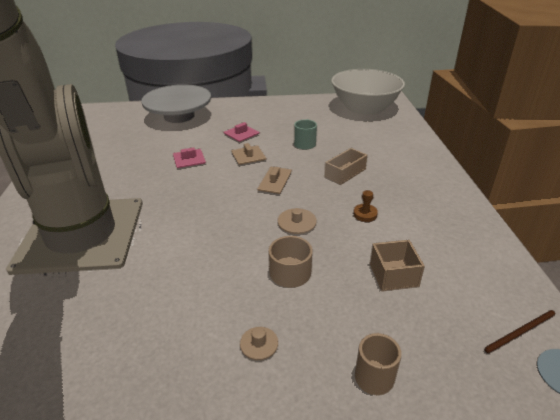

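```bash
cat > h.py <<'E'
import numpy as np, cv2
from scipy.optimize import minimize
from scipy.spatial.transform import Rotation as R
from workcell import manip
def campose(c,obs=None):
    if "eye" in c: return R.from_quat(c["attitude"]).as_matrix(), np.array(c["eye"])
    T=np.eye(4);T[:3,:3]=R.from_quat(obs["ee_rot"]).as_matrix();T[:3,3]=obs["position"];T=T@c["hand_eye"]
    return T[:3,:3],T[:3,3]
def project(P,c,pose):
    Rm,t=pose; q=(np.asarray(P,float)-t)@Rm*[1,-1,-1]
    return cv2.projectPoints(q,np.zeros(3),np.zeros(3),c["camera_matrix"],c["distortion"])[0][:,0]
a=np.linspace(0,2*np.pi,48,endpoint=False); circ=np.c_[np.cos(a),np.sin(a)]/2
sq=np.array([[1,1],[1,-1],[-1,-1],[-1,1]])/2
def prism(o,z0,z1): return np.vstack([np.c_[o,np.full(len(o),z)] for z in (z0,z1)])
def lid(f,k): return [prism(f,.005,.011),prism(k,.011,.036)]
bar=sq*[.04,.016]
M=dict(lid_large=lid(circ*.088,circ*.024),lid_small=lid(circ*.064,circ*.024),lid_square=lid(sq*.08,bar),lid_oblong=lid(sq*[.112,.06],bar),
 pot_large=[prism(circ*.084,0,.06)],pot_small=[prism(circ*.062,0,.07)],pot_square=[prism(sq*.076,0,.055)],pot_oblong=[prism(sq*[.108,.056],0,.045)])
S=4
def render(n,p,c,pose):
    im=np.zeros((420*S,560*S),np.uint8); ca,sa=np.cos(p[3]),np.sin(p[3])
    for part in M[n]:
        P=part@np.array([[ca,sa,0],[-sa,ca,0],[0,0,1]])+p[:3]
        h=cv2.convexHull(((project(P,c,pose)+.5)*S*16).astype(np.int32)); cv2.fillConvexPoly(im,h,1,shift=4)
    return im
def fit(n,views,p0,scale=(.01,.01,.005,.1)):
    """views: (cam,pose,mask); free x,y,z,yaw by silhouette overlap"""
    up=[cv2.resize(m.astype(np.uint8),None,fx=S,fy=S,interpolation=cv2.INTER_NEAREST) for *_,m in views]
    def cost(d):
        p=p0+d*np.array(scale);s=0
        for (c,pose,_),u in zip(views,up):
            r=render(n,p,c,pose); s+=1-np.sum(r&u)/np.sum(r|u)
        return s/len(views)
    res=minimize(cost,np.zeros(4),method="Nelder-Mead",options=dict(initial_simplex=np.vstack([np.zeros(4),np.eye(4)]),xatol=.02,fatol=1e-4,maxiter=150))
    return p0+res.x*np.array(scale),res.fun
def nonpink(c,ms):
    f=c["frame"].astype(float)
    for m in ms:
        r,g,b=f[m["region"]].mean(0)
        if g>b: return m["region"],m["score"]
    return None,0
E
cat > m.py <<'E'
from h import *
cs=[manip.camera("top"),manip.camera("side")]
out={}
for n in M:
    v=[]
    for c in cs:
        m,s=nonpink(c,manip.masks_of(c,n))
        if m is not None: v.append((c,campose(c),m))
    if not v: print(n,"none"); continue
    c,(Rm,t),m=v[0]; ys,xs=np.nonzero(m)
    u=cv2.undistortPoints(np.array([[[xs.mean(),ys.mean()]]]),c["camera_matrix"],c["distortion"])[0,0]
    d=Rm@[u[0],-u[1],-1]; z=.01 if "lid" in n else .03; P=t+d*(z-t[2])/d[2]
    best=min((fit(n,v,np.array([P[0],P[1],0,y])) for y in ((0,) if n.endswith(("large","small")) else np.radians([0,45,90,135]))),key=lambda r:r[1])
    out[n]=best[0]; p=best[0]
    print(n,len(v),[int(x[2].sum()) for x in v],(int(xs.mean()),int(ys.mean())),(p[:3]*1000).round(1),"yaw",np.degrees(p[3]).round(1),"cost",round(best[1],3))
E
time python3 m.py
```

```text
lid_large 2 [1156, 742] (273, 199) [ 4.759e+02 -1.100e+00 -1.000e-01] yaw 2.5 cost 0.074
lid_small 2 [559, 1011] (410, 240) [ 380.1 -321.    -2.3] yaw 3.7 cost 0.073
lid_square 2 [1190, 520] (138, 242) [373.3 307.3   0.6] yaw 105.8 cost 0.102
lid_oblong 2 [1240, 567] (198, 215) [4.399e+02 1.730e+02 4.000e-01] yaw 69.0 cost 0.087
pot_large 2 [1273, 1993] (342, 210) [ 4.470e+02 -1.545e+02 -3.000e-01] yaw 2.9 cost 0.03
pot_small 2 [824, 2292] (443, 163) [ 556.9 -394.5   -3.1] yaw 5.4 cost 0.059
pot_square 2 [1416, 2212] (351, 124) [ 648.9 -179.8   -0.8] yaw 3.3 cost 0.03
pot_oblong 2 [1273, 1107] (186, 132) [626.9 198.7   2.1] yaw 41.0 cost 0.051
real	0m26.697s
user	0m24.449s
sys	0m0.296s
```

```bash
python3 -m jog '{"offset":[[0.026,0.032,0],[0.026,0.032,0],[0.026,0.032,0],[0.026,0.032,0],[0.026,0.032,0],[0.026,0.032,0],[0.026,0.032,0],[0.026,0.032,0],[0.026,0.032,0],[0,0,-0.02],[0,0,-0.02],[0,0,0],[0,0,0]],"yaw":[0,0,0,0,0,0,0,0,0,0,0,0,0],"jaw":[0,0,0,0,0,0,0,0,0,0,0,0,0]}' 40
cat > w.py <<'E'
# wrist refinement: python3 w.py name x y yawdeg [z0]
import sys
from h import *
n=sys.argv[1]; x,y,yaw=map(float,sys.argv[2:5]); z0=float(sys.argv[5]) if len(sys.argv)>5 else 0
o=manip.get_obs(); c=manip.camera("wrist"); pose=campose(c,o)
ms=manip.masks_of(c,n); p0=np.array([x,y,z0,np.radians(yaw)])
uv=project([p0[:3]+[0,0,.02]],c,pose)[0]
f=c["frame"].astype(float); best=None
for m in ms:
    yy,xx=np.nonzero(m["region"]); d=np.hypot(xx.mean()-uv[0],yy.mean()-uv[1]); col=f[m["region"]].mean(0)
    print("mask",round(m["score"],2),int(xx.mean()),int(yy.mean()),"col",col.round(),"dist",d.round(1),"edge",bool(xx.min()<2 or yy.min()<2 or xx.max()>557 or yy.max()>417))
    if col[1]>col[2] and (best is None or d<best[0]): best=(d,m["region"])
p,cost=fit(n,[(c,pose,best[1])],p0)
q,cost2=fit(n,[(c,pose,best[1])],p0,(.01,.01,1e-9,.1))
tx=R.from_quat(o["ee_rot"]).as_matrix()[:2,0]
print("tcp",o["position"].round(4),"toolx yaw",np.degrees(np.arctan2(tx[1],tx[0])).round(1),"t",o["clock"])
for a_,b_ in((p,cost),(q,cost2)): print(n,(a_[:3]*1000).round(1),"yaw",np.degrees(a_[3]).round(1),"cost",round(b_,3))
im=c["frame"][:,:,::-1].copy(); r=cv2.resize(render(n,q,c,pose),(560,420)); cs,_=cv2.findContours(r,0,1); cv2.drawContours(im,cs,-1,(0,255,0),1)
cv2.imwrite(f"pics/w_{n}_{int(o['clock']*100)}.png",im)
E
python3 w.py lid_small .380 -.321 0; ls pics
```

```text
clock: 2.13
position: [0.3788, -0.3197, 0.1591]
ee_rot: [0.993, 0.117, -0.001, -0.001]
ft_force: [-0.0, -0.9, 0.5]
grip_width: 0.999
grasp_force: 0.0
mask 0.9 286 188 col [81. 69. 56.] dist 3.2 edge False
tcp [ 0.3788 -0.3197  0.1591] toolx yaw 13.4 t 2.1333
lid_small [ 377.8 -321.6  -11.6] yaw 5.7 cost 0.033
lid_small [ 380.4 -321.1    0. ] yaw 5.7 cost 0.07
side0.png
top0.png
w_lid_small_213.png
```

View pics/w_lid_small_213.png

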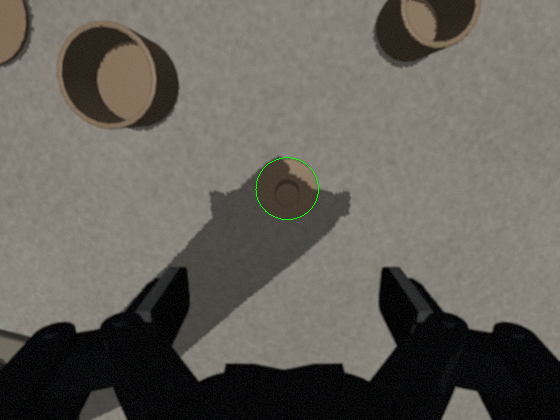

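```bash
python3 -m jog '{"offset":[[0.0015,-0.0015,-0.035],[0,0,-0.035],[0,0,-0.03],[0,0,-0.02],[0,0,-0.014],[0,0,-0.008],[0,0,0],[0,0,0],[0,0,0],[0,0,0],[0,0,0],[0,0,0],[0,0,0],[0,0,0],[0,0,0]],"yaw":[0,0,0,0,0,0,0,0,0,0,0,0,0,0,0],"jaw":[0.3,0.3,0.3,0.3,0.3,0.3,0.3,1,1,1,1,1,1,1,1]}' 40
```

```text
clock: 3.48
position: [0.3809, -0.3214, 0.0174]
ee_rot: [0.993, 0.117, 0.0, 0.0]
ft_force: [0.3, -0.6, -0.4]
grip_width: -0.004
grasp_force: 0.0
```

Run:
```python
from h import *
c=manip.camera("wrist");s=manip.camera("side")
im=np.vstack([c["frame"],s["frame"][:,:]])[:,:,::-1]
a=cv2.resize(c["frame"],(400,300)); b=cv2.resize(s["frame"][240:420,160:400],(400,300))
cv2.imwrite("pics/miss.png",np.hstack([a,b])[:,:,::-1])
```

```text
(no output)
```

View pics/miss.png

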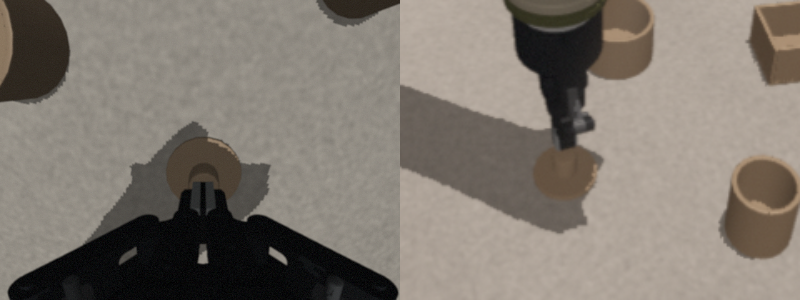

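Run:
```python
from h import *
s=manip.camera("side");o=manip.get_obs();w=manip.camera("wrist")
for z in (0,.0174,.036,.05): print(z,project([[.3809,-.3214,z]],s,campose(s))[0].round(1),project([[.3809,-.3214,z]],w,campose(w,o))[0].round(1))
a=cv2.resize(s["frame"][290:370,210:310],(800,640),interpolation=cv2.INTER_CUBIC)[:600]
cv2.imwrite("pics/miss2.png",a[:,:,::-1])
print(o["joint_pos"])
```

```text
0 [259.4 345. ] [285.1 236.5]
0.0174 [259.  338.5] [285.2 247.2]
0.036 [258.6 331.2] [285.3 260.9]
0.05 [258.2 325.6] [285.4 273.3]
[ 0.91197767  0.26814152 -0.33568369  1.96919109  0.10982868  0.92149031
 -0.81513777]
```

View pics/miss2.png

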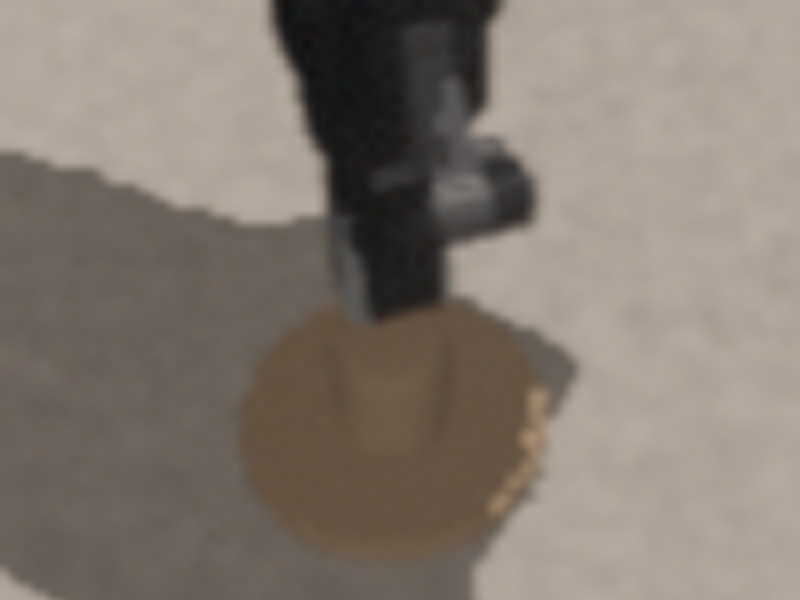

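```bash
python3 -m jog '{"offset":[[0,0,0],[0,0,0],[0,0,0],[0,0,0],[0,0,-0.004],[0,0,-0.004],[0,0,-0.003],[0,0,0],[0,0,0]],"yaw":[0,0,0,0,0,0,0,0,0],"jaw":[0.4,0.4,0.4,0.4,0.4,0.4,0.4,0.4,0.4]}' 40
python3 - <<'E'
from h import *
w=manip.camera("wrist");s=manip.camera("side")
a=w["frame"][120:370,120:453]; a=cv2.resize(a,(400,300));b=cv2.resize(s["frame"][290:365,210:310],(400,300),interpolation=cv2.INTER_CUBIC)
cv2.imwrite("pics/d1.png",np.hstack([a,b])[:,:,::-1])
E
```

```text
clock: 4.43
position: [0.3807, -0.3212, 0.006]
ee_rot: [0.993, 0.117, -0.0, -0.0]
ft_force: [-0.4, 0.8, 0.3]
grip_width: 0.599
grasp_force: 0.0
```

View pics/d1.png

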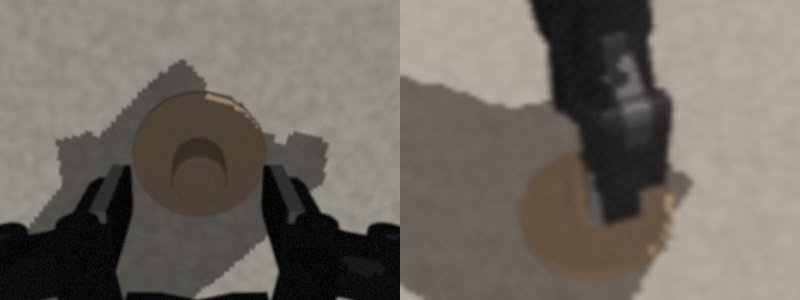

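```bash
python3 -m jog '{"offset":[[0,0,0],[0,0,0],[0,0,0],[0,0,0],[0,0,0],[0,0,0],[0,0,0]],"yaw":[0,0,0,0,0,0,0],"jaw":[1,1,1,1,1,1,1]}' 40
```

```text
clock: 5.12
position: [0.3809, -0.3214, 0.0063]
ee_rot: [0.993, 0.117, 0.0, 0.0]
ft_force: [0.5, 0.2, 1.3]
grip_width: -0.001
grasp_force: 0.0
```

Run:
```python
from h import *
w=manip.camera("wrist");s=manip.camera("side");t=manip.camera("top")
a=w["frame"][150:350,150:417]; a=cv2.resize(a,(400,300),interpolation=cv2.INTER_CUBIC);b=cv2.resize(s["frame"][290:365,210:310],(400,300),interpolation=cv2.INTER_CUBIC)
cv2.imwrite("pics/d2.png",np.hstack([a,b])[:,:,::-1])
```

```text
(no output)
```

View pics/d2.png

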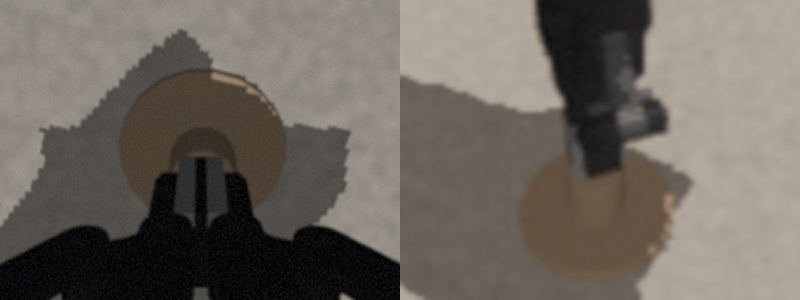

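```bash
python3 -c "
from workcell import manip;print(manip.tcp_to_grasp)"; python3 -m jog '{"offset":[[0,0,0],[0,0,0],[0,0,0],[0,0,0],[0,0,-0.004],[0,0,-0.004],[0,0,-0.004],[0,0,-0.004],[0,0,0],[0,0,0]],"yaw":[0,0,0,0,0,0,0,0,0,0],"jaw":[0.4,0.4,0.4,0.4,0.4,0.4,0.4,0.4,0.4,0.4]}' 40
```

```text
0.0187
clock: 6.1
position: [0.3807, -0.3212, -0.0101]
ee_rot: [0.993, 0.117, -0.0, -0.0]
ft_force: [1.1, 0.3, -0.1]
grip_width: 0.605
grasp_force: 0.0
```

```bash
python3 -m jog '{"offset":[[0,0,0],[0,0,0],[0,0,0],[0,0,0],[0,0,0],[0,0,0],[0,0,0]],"yaw":[0,0,0,0,0,0,0],"jaw":[1,1,1,1,1,1,1]}' 40
```

```text
clock: 6.68
position: [0.3811, -0.3216, -0.0094]
ee_rot: [0.993, 0.117, 0.0, 0.0]
ft_force: [-0.8, 0.7, 4.8]
grip_width: 0.258
grasp_force: 39.2
```

```bash
python3 -m jog '{"offset":[[0,0,0.005],[0,0,0.01],[0,0,0.02],[0,0,0.025],[0,0,0.025],[0,0,0.025],[0,0,0.025],[0.015,-0.006,0.015],[0.02,-0.01,0],[0.02,-0.01,0],[0.015,-0.008,0],[0,0,0],[0,0,0]],"yaw":[0,0,0,0,0,0,0,0,0,0,0,0,0],"jaw":[1,1,1,1,1,1,1,1,1,1,1,1,1]}' 40
python3 w.py pot_small .557 -.3945 0;python3 w.py lid_small .451 -.3545 0 0.15
```

```text
clock: 7.77
position: [0.4511, -0.3551, 0.1405]
ee_rot: [0.993, 0.117, -0.0, -0.0]
ft_force: [0.4, 0.7, -0.3]
grip_width: 0.26
grasp_force: 39.3
mask 0.8 370 88 col [109.  94.  78.] dist 12.5 edge False
mask 0.71 59 152 col [84. 72. 59.] dist 304.2 edge True
tcp [ 0.4511 -0.3551  0.1405] toolx yaw 13.5 t 7.7667
pot_small [ 557.5 -397.2   -7.5] yaw 12.8 cost 0.017
pot_small [ 555.8 -395.1    0. ] yaw 6.9 cost 0.051
mask 0.59 283 252 col [78. 67. 54.] dist 16.4 edge False
tcp [ 0.4503 -0.355   0.1405] toolx yaw 13.5 t 7.8667
lid_small [ 448.4 -354.6  147.2] yaw 9.5 cost 0.25
lid_small [ 449.3 -354.4  150. ] yaw 3.8 cost 0.263
```

```bash
python3 -m jog '{"offset":[[0.018,-0.007,0],[0.018,-0.007,0],[0.018,-0.007,0],[0.018,-0.007,0],[0.018,-0.007,0],[0.016,-0.006,0],[0,0,0],[0,0,-0.02],[0,0,-0.02],[0,0,-0.015],[0,0,-0.01],[0,0,-0.005],[0,0,0],[0,0,0]],"yaw":[0,0,0,0,0,0,0,0,0,0,0,0,0,0],"jaw":[1,1,1,1,1,1,1,1,1,1,1,1,1,1]}' 40
python3 - <<'E'
from h import *
w=manip.camera("wrist");s=manip.camera("side")
a=w["frame"][100:350,120:453]; a=cv2.resize(a,(400,300),interpolation=cv2.INTER_CUBIC);b=cv2.resize(s["frame"][270:420,300:500],(400,300),interpolation=cv2.INTER_CUBIC)
cv2.imwrite("pics/p1.png",np.hstack([a,b])[:,:,::-1])
E
```

```text
clock: 9.13
position: [0.557, -0.3966, 0.0712]
ee_rot: [0.993, 0.117, 0.0, 0.0]
ft_force: [0.4, 0.0, -0.1]
grip_width: 0.257
grasp_force: 39.4
```

View pics/p1.png

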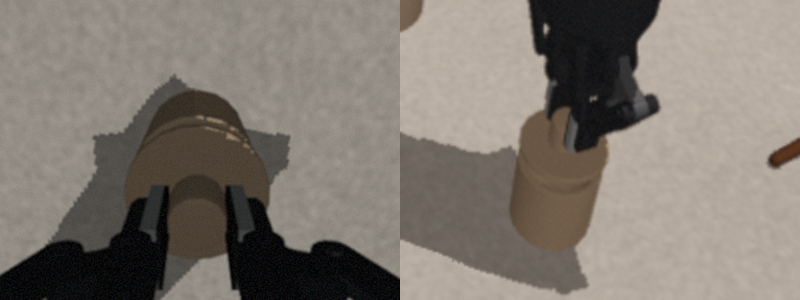

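```bash
python3 -m jog '{"offset":[[0,0,-0.005],[0,0,-0.004],[0,0,-0.003],[0,0,-0.002],[0,0,-0.001],[0,0,0],[0,0,0]],"yaw":[0,0,0,0,0,0,0],"jaw":[1,1,1,1,1,1,1]}' 40
```

```text
clock: 9.82
position: [0.557, -0.3964, 0.0558]
ee_rot: [0.993, 0.117, 0.0, 0.0]
ft_force: [-2.1, 1.6, 4.5]
grip_width: 0.256
grasp_force: 39.9
```

```bash
python3 -m jog '{"offset":[[0,0,0],[0,0,0],[0,0,0],[0,0,0],[0,0,0.01],[0,0,0.03],[0,0,0.04],[0,0,0.04],[-0.008,0.038,0],[-0.008,0.039,0],[-0.008,0.039,0],[-0.008,0.04,0],[-0.008,0.04,0],[-0.008,0.04,0],[-0.008,0.04,0],[-0.008,0.04,0],[-0.008,0.04,0],[-0.008,0.04,0],[0,0,0],[0,0,0]],"yaw":[0,0,0,0,0,0,0,0,7,7,7,7,7,7,7,7,0,0,0,0],"jaw":[0.4,0.4,0.4,0.4,0.4,0.4,0.4,0.4,0.4,0.4,0.4,0.4,0.4,0.4,0.4,0.4,0.4,0.4,0.4,0.4]}' 40
python3 w.py lid_large .476 -.001 0; python3 w.py pot_large .447 -.1545 0
python3 - <<'E'
from h import *
c=[manip.camera("top"),manip.camera("side")]
for n in("lid_small","pot_small"):
    v=[(x,campose(x),manip.masks_of(x,n)[0]["region"]) for x in c]
    print(n,fit(n,v,np.array([.557,-.396,.065 if n[0]=="l" else 0,0])))
E
```

```text
clock: 11.48
position: [0.4769, 0.0018, 0.1764]
ee_rot: [0.821, 0.572, 0.0, 0.001]
ft_force: [0.3, -1.8, 0.7]
grip_width: 0.598
grasp_force: 0.0
mask 0.92 284 187 col [100.  86.  71.] dist 4.0 edge False
tcp [0.4769 0.0018 0.1764] toolx yaw 69.7 t 11.4833
lid_large [476.6  -2.8  -9. ] yaw 15.0 cost 0.019
lid_large [477.2  -1.4   0. ] yaw 5.4 cost 0.047
mask 0.63 306 323 col [86. 74. 60.] dist 6.4 edge False
tcp [ 0.4772 -0.0013  0.1759] toolx yaw 69.4 t 11.5833
pot_large [ 446.8 -157.8   -6.1] yaw 5.3 cost 0.035
pot_large [ 447.7 -153.8    0. ] yaw 2.7 cost 0.054
lid_small (array([ 0.55617303, -0.39524919,  0.06336454,  0.04360765]), np.float64(0.0783189872672318))
pot_small (array([ 0.55649768, -0.39295633, -0.05121226,  0.75884207]), np.float64(0.5677175742723122))
```

```bash
python3 -m jog '{"offset":[[0,0,-0.035],[0,0,-0.04],[0,0,-0.04],[0,0,-0.03],[0,0,-0.02],[0,0,-0.012],[0,0,-0.007],[0,0,-0.004],[0,0,0],[0,0,0],[0,0,0],[0,0,0],[0,0,0],[0,0,0],[0,0,0]],"yaw":[0,0,0,0,0,0,0,0,0,0,0,0,0,0,0],"jaw":[0.4,0.4,0.4,0.4,0.4,0.4,0.4,0.4,0.4,1,1,1,1,1,1]}' 40
```

```text
clock: 13.23
position: [0.478, -0.0005, -0.0114]
ee_rot: [0.822, 0.57, 0.001, 0.001]
ft_force: [-0.4, -0.4, 5.6]
grip_width: 0.263
grasp_force: 38.9
```

```bash
python3 -m jog '{"offset":[[0,0,0.005],[0,0,0.015],[0,0,0.025],[0,0,0.03],[0,0,0.03],[-0.005,-0.0255,0],[-0.005,-0.0255,0],[-0.005,-0.0255,0],[-0.005,-0.0255,0],[-0.005,-0.0255,0],[-0.005,-0.0255,0],[0,0,0],[0,0,-0.015],[0,0,-0.015],[0,0,-0.008],[0,0,0],[0,0,0]],"yaw":[0,0,0,0,0,0,0,0,0,0,0,0,0,0,0,0,0],"jaw":[1,1,1,1,1,1,1,1,1,1,1,1,1,1,1,1,1]}' 40
cat > chk.py <<'E'
import sys
from h import *
# triangulated place of a held/placed lid from top+side: chk.py lid x y z yaw
n=sys.argv[1];p=np.array([float(v) for v in sys.argv[2:5]]+[np.radians(float(sys.argv[5]))])
o=manip.get_obs();v=[]
for k in("top","side"):
    c=manip.camera(k);pose=campose(c);uv=project([p[:3]],c,pose)[0]
    ms=manip.masks_of(c,n)
    ms=sorted(ms,key=lambda m:np.hypot(*(np.argwhere(m["region"]).mean(0)[::-1]-uv)))
    if ms and np.hypot(*(np.argwhere(ms[0]["region"]).mean(0)[::-1]-uv))<20: v.append((c,pose,ms[0]["region"]))
    else: print(k,"no mask")
q,f=fit(n,v,p);print(n,(q[:3]*1000).round(1),"yaw",np.degrees(q[3]).round(1),"cost",round(f,3),"tcp",o["position"].round(4))
E
python3 chk.py lid_large .447 -.155 .066 0;python3 chk.py pot_large .447 -.155 0 0
```

```text
clock: 14.65
position: [0.4469, -0.153, 0.0546]
ee_rot: [0.822, 0.57, 0.0, -0.0]
ft_force: [-0.2, -0.2, -0.5]
grip_width: 0.259
grasp_force: 39.3
lid_large [ 445.8 -148.8   61.2] yaw 4.4 cost 0.423 tcp [ 0.4469 -0.153   0.0546]
top no mask
pot_large [ 4.663e+02  1.000e-01 -1.757e+02] yaw 19.8 cost 0.396 tcp [ 0.4475 -0.1534  0.0551]
```

Masks are occluded by the hand here; the dead-reckoned position is good, so seat it gently.

```bash
python3 -m jog '{"offset":[[0,-0.001,-0.004],[0,0,-0.003],[0,0,-0.002],[0,0,-0.0015],[0,0,-0.001],[0,0,0],[0,0,0]],"yaw":[0,0,0,0,0,0,0],"jaw":[1,1,1,1,1,1,1]}' 40
```

```text
clock: 15.63
position: [0.4467, -0.1544, 0.0436]
ee_rot: [0.822, 0.57, -0.0, -0.0]
ft_force: [-6.8, 1.7, 13.3]
grip_width: 0.261
grasp_force: 40.7
```

```bash
python3 -m jog '{"offset":[[0,0,0.001],[0,0,0],[0,0,0],[0,0,0],[0,0,0],[0,0,0.01],[0,0,0.03],[0,0,0.04],[0,0,0.045],[-0.001,0.036,0],[-0.001,0.036,0],[-0.001,0.036,0],[-0.001,0.036,0],[-0.001,0.036,0],[-0.001,0.036,0],[-0.001,0.036,0],[0,0.036,0],[0,0.039,0],[0,0,0],[0,0,0]],"yaw":[0,0,0,0,0,0,0,0,0,0,0,0,0,0,0,0,0,0,0,0],"jaw":[1,0.4,0.4,0.4,0.4,0.4,0.4,0.4,0.4,0.4,0.4,0.4,0.4,0.4,0.4,0.4,0.4,0.4,0.4,0.4]}' 40
python3 w.py lid_oblong .440 .173 69; python3 chk.py lid_large .447 -.155 .055 0; python3 chk.py lid_oblong .440 .173 0 69;python3 chk.py pot_oblong .627 .199 0 41
```

```text
lid_large [ 447.4 -133.9   34.6] yaw -3.0 cost 0.411 tcp [ 0.4467 -0.1544  0.0435]
lid_oblong [439.5 172.5   1.8] yaw 69.1 cost 0.429 tcp [ 0.4467 -0.1544  0.0435]
pot_oblong [626.3 198.1   2.1] yaw 40.9 cost 0.057 tcp [ 0.4467 -0.1544  0.0436]out of range: a shift must lie within [-0.0417, 0.0417]
Traceback (most recent call last):
  File "w.py", line 13, in <module>
    p,cost=fit(n,[(c,pose,best[1])],p0)
                          ~~~~^^^
TypeError: 'NoneType' object is not subscriptable
```

```bash
python3 -m jog '{"offset":[[0,0,0.001],[0,0,0],[0,0,0],[0,0,0],[0,0,0],[0,0,0.01],[0,0,0.035],[0,0,0.04],[0,0,0.04],[-0.001,0.036,0],[-0.001,0.036,0],[-0.001,0.036,0],[-0.001,0.036,0],[-0.001,0.036,0],[-0.001,0.036,0],[-0.001,0.036,0],[0,0.036,0],[0,0.039,0],[0,0,0],[0,0,0]],"yaw":[0,0,0,0,0,0,0,0,0,0,0,0,0,0,0,0,0,0,0,0],"jaw":[1,0.4,0.4,0.4,0.4,0.4,0.4,0.4,0.4,0.4,0.4,0.4,0.4,0.4,0.4,0.4,0.4,0.4,0.4,0.4]}' 40
python3 w.py lid_oblong .440 .173 69; python3 chk.py lid_large .447 -.155 .055 0
```

```text
clock: 18.0
position: [0.4393, 0.1751, 0.1695]
ee_rot: [0.82, 0.572, 0.0, -0.0]
ft_force: [0.3, -0.9, -0.1]
grip_width: 0.599
grasp_force: 0.0
mask 0.73 284 186 col [107.  93.  77.] dist 5.5 edge False
tcp [0.4393 0.1751 0.1695] toolx yaw 69.7 t 18.0
lid_oblong [439.5 173.   -3.7] yaw 69.3 cost 0.019
lid_oblong [439.8 173.5   0. ] yaw 69.2 cost 0.03
lid_large [ 446.2 -154.6   54. ] yaw 3.2 cost 0.05 tcp [0.44   0.1721 0.1691]
```

```bash
python3 -m jog '{"offset":[[0,0.001,-0.035],[0,0,-0.04],[0,0,-0.04],[0,0,-0.03],[0,0,-0.018],[0,0,-0.01],[0,0,-0.005],[0,0,-0.003],[0,0,0],[0,0,0],[0,0,0],[0,0,0],[0,0,0],[0,0,0],[0,0,0]],"yaw":[0,0,0,0,0,0,0,0,0,0,0,0,0,0,0],"jaw":[0.4,0.4,0.4,0.4,0.4,0.4,0.4,0.4,0.4,1,1,1,1,1,1]}' 40
```

```text
clock: 19.55
position: [0.4406, 0.1737, -0.0113]
ee_rot: [0.822, 0.57, 0.001, 0.0]
ft_force: [-1.8, -2.1, 7.1]
grip_width: 0.176
grasp_force: 40.5
```

```bash
python3 -m jog '{"offset":[[0,0,0.005],[0,0,0.015],[0,0,0.025],[0,0,0.03],[0,0,0.03],[0.02,0.002,0],[0.025,0.003,0],[0.025,0.003,0],[0.01,0.002,0],[0,0,0],[0,0,0]],"yaw":[0,0,0,0,0,-7,-7,-7,-7,0,0],"jaw":[1,1,1,1,1,1,1,1,1,1,1]}' 40
python3 w.py pot_oblong .6265 .1985 41
```

```text
clock: 20.47
position: [0.5194, 0.184, 0.0929]
ee_rot: [0.935, 0.356, -0.0, -0.0]
ft_force: [-0.3, -0.2, -1.1]
grip_width: 0.174
grasp_force: 39.6
mask 0.6 373 81 col [118. 102.  85.] dist 13.4 edge True
tcp [0.5194 0.184  0.0929] toolx yaw 41.7 t 20.4667
pot_oblong [628.4 200.2  -1.3] yaw 40.6 cost 0.029
pot_oblong [628.3 200.5   0. ] yaw 40.6 cost 0.03
```

```bash
python3 -m jog '{"offset":[[0.02,0.003,0],[0.024,0.004,0],[0.024,0.004,0],[0.024,0.004,0],[0.015,0.001,0],[0,0,0],[0,0,-0.02],[0,0,-0.02],[0,0,-0.01],[0,0,-0.004],[0,0,0],[0,0,0]],"yaw":[-0.5,0,0,0,0,0,0,0,0,0,0,0],"jaw":[1,1,1,1,1,1,1,1,1,1,1,1]}' 40
python3 - <<'E'
from h import *
w=manip.camera("wrist");s=manip.camera("side")
a=cv2.resize(w["frame"][100:350,120:453],(400,300),interpolation=cv2.INTER_CUBIC);b=cv2.resize(s["frame"][120:220,280:413],(400,300),interpolation=cv2.INTER_CUBIC)
cv2.imwrite("pics/p2.png",np.hstack([a,b])[:,:,::-1])
E
```

```text
clock: 21.57
position: [0.627, 0.1998, 0.0398]
ee_rot: [0.937, 0.35, 0.0, 0.0]
ft_force: [0.4, 0.2, -1.7]
grip_width: 0.174
grasp_force: 39.6
```

View pics/p2.png

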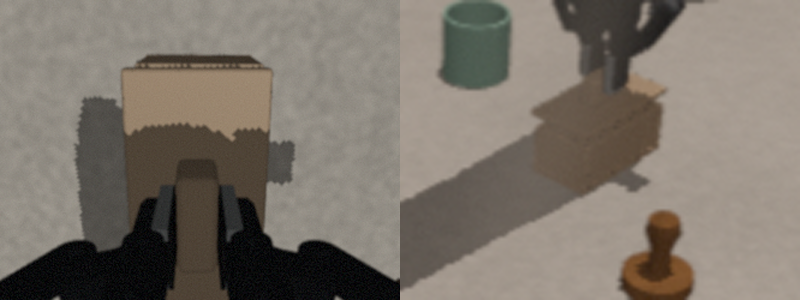

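```bash
python3 -m jog '{"offset":[[0,0,-0.004],[0,0,-0.003],[0,0,-0.002],[0,0,-0.001],[0,0,-0.0005],[0,0,0],[0,0,0]],"yaw":[0,0,0,0,0,0,0],"jaw":[1,1,1,1,1,1,1]}' 40
```

```text
clock: 22.25
position: [0.6269, 0.1996, 0.0289]
ee_rot: [0.937, 0.35, -0.0, 0.0]
ft_force: [-3.9, -2.1, 5.5]
grip_width: 0.173
grasp_force: 40.4
```

```bash
python3 -m jog '{"offset":[[0,0,0],[0,0,0],[0,0,0],[0,0,0],[0,0,0.01],[0,0,0.035],[0,0,0.04],[0,0,0.04],[-0.032,0.0135,0.01],[-0.032,0.0135,0],[-0.032,0.0135,0],[-0.032,0.0135,0],[-0.032,0.0135,0],[-0.032,0.0135,0],[-0.032,0.0135,0],[-0.031,0.013,0],[0,0,0],[0,0,0]],"yaw":[0,0,0,0,0,0,0,7,7,7,7,7,7,7,7,7,0,0],"jaw":[0.4,0.4,0.4,0.4,0.4,0.4,0.4,0.4,0.4,0.4,0.4,0.4,0.4,0.4,0.4,0.4,0.4,0.4]}' 40
python3 w.py lid_square .373 .307 105; python3 chk.py lid_oblong .627 .1995 .04 41; python3 chk.py pot_oblong .627 .1995 0 41
```

```text
clock: 23.75
position: [0.3708, 0.308, 0.1642]
ee_rot: [0.615, 0.789, 0.0, 0.001]
ft_force: [0.2, -0.0, -0.5]
grip_width: 0.599
grasp_force: 0.0
mask 0.88 286 187 col [103.  89.  73.] dist 5.2 edge False
mask 0.85 302 45 col [159. 100. 118.] dist 148.4 edge True
mask 0.8 129 153 col [156.  91. 109.] dist 159.9 edge False
tcp [0.3708 0.308  0.1642] toolx yaw 104.1 t 23.75
lid_square [375.2 306.8  -7.3] yaw 105.0 cost 0.024
lid_square [374.9 307.9   0. ] yaw 105.7 cost 0.044
lid_oblong [625.1 198.2  42. ] yaw 41.0 cost 0.067 tcp [0.3728 0.3067 0.1638]
top no mask
pot_oblong [ 6.253e+02  1.966e+02 -5.000e-01] yaw 41.7 cost 0.453 tcp [0.3726 0.3068 0.1633]
```

```bash
python3 -m jog '{"offset":[[0.002,0.0005,-0.035],[0,0,-0.04],[0,0,-0.04],[0,0,-0.03],[0,0,-0.015],[0,0,-0.008],[0,0,-0.004],[0,0,-0.003],[0,0,0],[0,0,0],[0,0,0],[0,0,0],[0,0,0],[0,0,0],[0,0,0]],"yaw":[1.2,0,0,0,0,0,0,0,0,0,0,0,0,0,0],"jaw":[0.4,0.4,0.4,0.4,0.4,0.4,0.4,0.4,0.4,1,1,1,1,1,1]}' 40
```

```text
clock: 25.5
position: [0.3746, 0.3079, -0.0108]
ee_rot: [0.608, 0.794, 0.001, 0.001]
ft_force: [-0.4, -2.1, 7.2]
grip_width: 0.172
grasp_force: 40.1
```

```bash
python3 -m jog '{"offset":[[0,0,0.005],[0,0,0.015],[0,0,0.025],[0,0,0.035],[0.004,-0.015,0.035],[0.012,-0.034,0],[0.012,-0.034,0],[0.012,-0.034,0],[0.012,-0.034,0],[0.012,-0.034,0],[0.013,-0.034,0],[0.013,-0.034,0],[0.013,-0.034,0],[0.013,-0.034,0],[0.013,-0.034,0],[0.013,-0.034,0],[0.012,-0.034,0],[0.012,-0.034,0],[0.005,-0.015,0],[0,0,0]],"yaw":[0,0,0,0,0,-2,-2,-2,-2,-2,-2,0,0,0,0,0,0,0,0,0],"jaw":[1,1,1,1,1,1,1,1,1,1,1,1,1,1,1,1,1,1,1,1]}' 40
python3 w.py pot_square .649 -.180 93.3
```

```text
clock: 27.17
position: [0.5451, -0.1692, 0.103]
ee_rot: [0.69, 0.724, -0.0, 0.0]
ft_force: [-0.4, -0.7, -1.3]
grip_width: 0.176
grasp_force: 39.2
mask 0.59 416 231 col [112.  97.  80.] dist 12.8 edge False
tcp [ 0.5451 -0.1692  0.103 ] toolx yaw 92.8 t 27.1667
pot_square [ 651.4 -180.8   -2.8] yaw 93.8 cost 0.054
pot_square [ 649.7 -180.     0. ] yaw 93.2 cost 0.056
```

```bash
python3 -m jog '{"offset":[[0.02,-0.002,0],[0.025,-0.0025,0],[0.025,-0.0025,0],[0.025,-0.0025,0],[0.01,0,0],[0,0,0],[0,0,-0.02],[0,0,-0.018],[0,0,-0.01],[0,0,-0.004],[0,0,0],[0,0,0]],"yaw":[0.5,0,0,0,0,0,0,0,0,0,0,0],"jaw":[1,1,1,1,1,1,1,1,1,1,1,1]}' 40
python3 - <<'E'
from h import *
w=manip.camera("wrist");s=manip.camera("side")
a=cv2.resize(w["frame"][100:350,120:453],(400,300),interpolation=cv2.INTER_CUBIC);b=cv2.resize(s["frame"][200:320,320:480],(400,300),interpolation=cv2.INTER_CUBIC)
cv2.imwrite("pics/p3.png",np.hstack([a,b])[:,:,::-1])
E
```

```text
clock: 28.27
position: [0.6501, -0.1736, 0.0523]
ee_rot: [0.684, 0.729, 0.0, 0.0]
ft_force: [-0.1, -0.3, -0.7]
grip_width: 0.172
grasp_force: 39.5
```

View pics/p3.png

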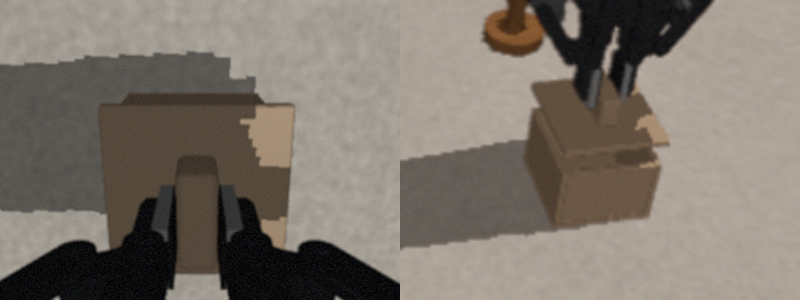

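```bash
python3 -m jog '{"offset":[[0,-0.006,0],[0,0,0],[0,0,-0.004],[0,0,-0.004],[0,0,-0.002],[0,0,-0.0015],[0,0,-0.001],[0,0,-0.0005],[0,0,0],[0,0,0]],"yaw":[0,0,0,0,0,0,0,0,0,0],"jaw":[1,1,1,1,1,1,1,1,1,1]}' 40
```

```text
clock: 29.2
position: [0.6497, -0.1797, 0.0393]
ee_rot: [0.684, 0.729, -0.0, -0.0]
ft_force: [-6.2, 0.4, 9.2]
grip_width: 0.175
grasp_force: 40.7
```

Release, rise and move out of the cameras' way, then check everything.

```bash
python3 -m jog '{"offset":[[0,0,0.0005],[0,0,0],[0,0,0],[0,0,0],[0,0,0.01],[0,0,0.035],[0,0,0.04],[0,0,0.04],[-0.03,0.025,0.01],[-0.03,0.025,0],[-0.03,0.025,0],[-0.03,0.025,0],[-0.03,0.025,0],[-0.03,0.025,0],[-0.03,0.025,0],[-0.03,0.025,0],[0,0.02,0],[0,0,0],[0,0,0]],"yaw":[0,0,0,0,0,0,0,0,0,0,0,0,0,0,0,0,0,0,0],"jaw":[0.4,0.4,0.4,0.4,0.4,0.4,0.4,0.4,0.4,0.4,0.4,0.4,0.4,0.4,0.4,0.4,0.4,0.4,0.4]}' 40
python3 chk.py lid_square .65 -.18 .05 93.5; python3 chk.py lid_oblong .627 .1995 .04 41;python3 chk.py lid_large .447 -.155 .055 0;python3 chk.py lid_small .557 -.396 .065 0
python3 - <<'E'
from h import *
t=manip.camera("top");s=manip.camera("side")
cv2.imwrite("pics/end.png",np.hstack([cv2.resize(t["frame"][80:300,60:500],(400,200)),cv2.resize(s["frame"][100:400,200:440],(320,400))[:200]] if 0 else [cv2.resize(t["frame"],(400,300)),cv2.resize(s["frame"],(400,300))])[:,:,::-1])
E
```

```text
clock: 30.78
position: [0.4101, 0.0407, 0.1747]
ee_rot: [0.683, 0.73, -0.0, 0.002]
ft_force: [1.5, -0.3, 0.3]
grip_width: 0.601
grasp_force: 0.0
lid_square [ 649.9 -179.4   50.5] yaw 94.1 cost 0.043 tcp [0.4101 0.0407 0.1747]
lid_oblong [625.7 199.3  40.2] yaw 41.9 cost 0.109 tcp [0.4102 0.0396 0.1738]
lid_large [ 446.2 -154.2   54.3] yaw 3.5 cost 0.057 tcp [0.41   0.04   0.1736]
side no mask
lid_small [ 564.3 -412.9   25.6] yaw 44.8 cost 0.037 tcp [0.4099 0.0401 0.1737]
```

View pics/end.png

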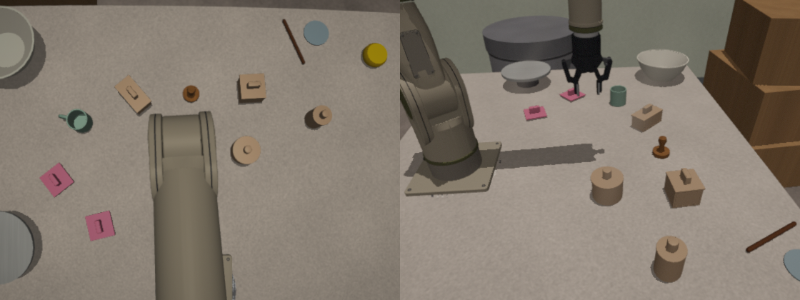

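All four lids sit level and square on their pots; the mug, stamp and pink look-alikes haven't moved.

```bash
python3 -c "
from workcell import manip;print(manip.hand_in())"
```

```text
the job is handed in; nothing more can be done
None
```

All four lids are on their own pots and look level, lined up and fully seated in the last camera check; the job was handed in just after 30.8 s on the robot's clock, and no verdict came back.

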